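Push a returned carton through the sprung flap of the take-back bin

ROBOT

A 7-joint arm with a two-finger parallel gripper is mounted at the origin on the work surface. World frame = base frame: x ahead of the robot, y to its left, z up, the work surface at z = 0. Lengths are in m, angles in rad, forces in N, time in s.
With the tool pointing down it reaches from about 0.4 to 0.85 m from the base axis. Payload 10.4 kg.
Tool frame: the origin (TCP) lies on the centre line of the jaws, within the pads' length; the fingertips stand 11 mm ahead of it and the grasp point (between the pads) lies 8 mm behind it; z points along the fingers, y is the direction in which the jaws open and shut (so a half turn about z gives the same grasp; the last joint's range is limited). The gripper opens to 85 mm and grips with 20 to 120 N. Pads are 22 mm wide; open, the fingers measure 114 mm over their backs; the gripper's body (76 mm by 85 mm) begins 54 mm behind the grasp point. The pads swing forward as they close: fully open they stand 13 mm farther back than shut.
Start: joints at [-0.023, 0.332, -0.065, 1.46, 0.022, 1.35, -0.088], TCP at [0.625, 0, 0.242] pointing down, gripper open.
Joint ranges: [-2.6, 2.6], [-0.5, 2.12], [-1.47, 1.34], [0.16, 2.42], [-1.27, 4.41], [0.06, 2.06], [-2.6, 2.6]. Speed limits (rad/s): [2.22, 2.22, 2.79, 2.79, 3.14, 3.14, 3.14].

INTERFACE

Orientations are given as a rotation vector (axis times angle).
In Python, from plant import manip gives the robot as it stands. The module is installed in compiled form; this text tells all that it offers.
- The arm moves only by the tool move_arm, never from a script. Its argument "moves" is a list of rows, each a list of 3 entries, a list of its own where there are three numbers: the closure, from 0 (fully open) to 1 (shut), then the shift along the tool's x, y, z in m, then the turn about the tool's z in rad. A call has 1 to 10 rows; each row is the pose to reach, as a shift and turn from the pose commanded when the call began, along the tool's axes at that moment; what a row does not reach only later rows make up. A row lasts 1/10 s, in which the tool goes at most 50 mm and 8.59 degrees, less where a joint would pass 70% of its speed; a pose out of reach is approached as far as the arm can. A call with a gripper value outside its range is refused whole. The fingers move at their own pace and stop on an object; the grip force is fixed at half the most. Time passes only in rows, so rows that repeat a pose let the fingers close. It gives the time, the measured TCP pose, the force and the opening at its end, in the units of the state.
- manip.get_state(): the state, without advancing time (a new reading comes with each control period).
- manip.grab_frame(name): name is "scene" or "side" or "wrist"; returns a dict with "img" (384x512x3 uint8, red, green, blue), "K" (3x3 intrinsics, pixels), "k1" (the pictures are not rectified: a ray, as slopes to the right and down, at radius r is drawn at 1 + k1 r^2 times it, then the intrinsics apply), "R" (3x3) and "t" (3): a world point X has camera coordinates R X + t; the wrist camera has in their place "mount" (4x4, takes a point from camera to tool coordinates, whose origin is the TCP and whose axes are the flange's). Camera axes: x right, y down, z forward; pixel columns grow to the right and rows downward; lengths in m; the calibration is good to about 2 mm. A picture is of the moment at which its call begins: read the wrist's pose just before it. There is no depth.
- manip.sign_off(): hands the job in, once; it reports no verdict.
Trained networks look in a picture, given as the dict that the camera call returned (one of the last four; its "shot" number tells which), for a name from the list of things; names that differ only in an ending like _2 or _b are one class to them, and where a whole thing is asked for, a point or a joint stands for the part that bears it (a point fixed in the world has none). Each returns a list of dicts, best first, with "confidence" (0 to 1); they miss things now and then, are a little off and sometimes report something else, mostly with a low value. They report only what shows in the picture. A call takes as long as a camera call. They do not tell look-alikes from the thing itself.
- manip.search_frame(picture, name): "point" ([column, row] in pixels, amid what is visible of it).
- manip.mark_of(picture, name): "point" ([column, row] in pixels: a listed point, or the origin of a listed thing).
The state is a dict: "clock": time; "joints": joint angles; "qd": joint speeds; "joint_torque": joint torques, N m; "position": TCP position; "tool_rot": TCP orientation; "contact_force": force on the tool from outside, world axes, zero at the start; "moment": the same for the moment, N m; "opening": opening from 0.0 (shut) to 1.0 (fully open).
Only numpy, scipy, OpenCV 4.12 (cv2) and the standard library are available. Lean on these libraries where they do the work, as an engineer would, in place of code of your own. Each camera call takes 0.05 s, during which the arm holds its last target. There are 200 camera calls.

TASK

Get rid of the returned tablet carton that lies flat on the ledge of the take-back bin: push the bin's sprung flap open with one finger and, while that finger keeps it open, push the carton off the ledge into the bin with the other finger. Keep the carton off the flap while it is shut, do not squeeze or pick the carton up, and leave the bottle and jar on the ledge and everything else on the counter where they stand. Finish with the carton inside the bin and the flap closed again.

Things in the scene. Friction and masses are not known exactly. Their poses are not given: they have to be found in the camera images.
- bin: Fixed grey steel take-back bin, 330 (x) x 300 (y) x 180 mm high, hollow, floor at z = 8 mm. Origin: centre of its underside; z up; +x is the direction in which things are pushed in. x -165 to -40 mm: flat loading ledge, top at z = 120, with a 5 mm high rim along its front and both sides. x -40 to 80: mouth, under the sloping flap between side cheeks. x 80 to 165: hood, flat roof at z = 180.
- ledge_edge (a point): Middle of the ledge's inner edge, over which the carton drops: at (-40, 0, 120) mm in the bin's frame.
- hinge_mid (a point): Middle of the flap's hinge barrel (9 mm thick, along the bin's y): at (80, 0, 176) mm in the bin's frame, so 120 mm beyond and 56 mm above the ledge's inner edge.
- flap_edge (a point): Middle of the flap's free lower edge (moves with the flap). Shut, it lies at the ledge's inner edge.
- flap (a joint): Sprung steel flap, 282 mm wide, 2 mm thick, 128 mm long, hung by its upper edge at hinge_mid. 0 = shut, rising from the ledge's edge to the hinge at 25 degrees to the horizontal; grows (rad) as its lower edge swings inward and down, to 1.0. A fingertip at ledge height whose front is 50 mm past the ledge's edge opens it 0.15, 80 mm past 0.4 (about 5 N). Let go, it springs shut.
- pack: The returned tablet carton: a flat white carton with a grey band, 32 mm (its x) by 70 mm (its y) by 20 mm high, about 45 g, lying on the ledge 34 to 50 mm before the inner edge (its middle), its long side roughly along that edge. Origin: centre of its underside; z up.
- dropper: Bystander on the ledge: amber dropper bottle with a black cap, 30 mm across, 58 mm high, near one end of the ledge. Origin: centre of its underside.
- jar: Bystander on the ledge: amber jar with a white lid, 38 mm across, 40 mm high, near the other end of the ledge. Origin: centre of its underside.
- syrup_a: Bystander on the counter: amber syrup bottle, 52 mm across, 125 mm high. Origin: centre of its underside.
- syrup_b: Bystander on the counter: a second such syrup bottle. Origin: centre of its underside.
- carton_long: Bystander on the counter: white carton with a green band, 150 x 48 x 34 mm. Origin: centre of its underside.
- carton_wide: Bystander on the counter: white carton with a blue band, 95 x 75 x 45 mm. Origin: centre of its underside.
- tape: Bystander on the counter: cardboard-brown tape roll standing flat, 90 mm across, 40 mm high. Origin: centre of its underside.
There are look-alikes about, which are no part of the job. Leave any blue or red look-alike of the pack alone.

How it is judged:
On the way, in this order (a step that is already met when the one before it is completed fails the run):
1. a finger pushes the flap open while the carton still lies on the ledge (value of joint flap above 0.12 rad and contact force between the fingers and flap above 0.5 N and z of pack in the frame of bin above 0.114 m and x of pack in the frame of bin below -0.035 m), for 0.05 s.
2. the carton drops off the ledge into the bin while the finger still holds the flap open (value of joint flap above 0.12 rad and contact force between the fingers and flap above 0.5 N and z of pack in the frame of bin below 0.09 m and x of pack in the frame of bin above -0.17 m), for 0.05 s.
At the end, for the whole second after the job is handed in: The carton lies at rest inside the bin (between its walls, its underside's centre at least 35 mm below the ledge) and the flap is shut (within 0.06 rad) (z of pack in the frame of bin between 0 and 0.085 m and x of pack in the frame of bin between -0.165 and 0.165 m and y of pack in the frame of bin between -0.15 and 0.15 m and linear speed of pack below 0.03 m/s and value of joint flap below 0.06 rad); the robot touches nothing.
It fails at once if the carton touches the flap (more than 0.2 N) while the flap is not held open (less than 0.08 rad) (contact force between pack and flap above 0.2 N and value of joint flap below 0.08 rad and z of pack in the frame of bin above 0.1 m).
It fails at once if the carton is lifted (its underside's centre more than 30 mm above the ledge) (z of pack in the frame of bin above 0.15 m).
It fails at once if the carton is squeezed or crushed (more than 15 N from the fingers) (contact force between the fingers and pack above 15 N).
It fails at once if the bottle or the jar on the ledge is moved by more than 20 mm (distance of any of dropper, jar from where it was at the start of the episode above 0.02 m).
It fails at once if something else on the counter is moved by more than 20 mm (distance of any of syrup_a, syrup_b, carton_long, carton_wide, tape from where it was at the start of the episode above 0.02 m).
It also fails if it takes over 29 s, if anything falls off the work surface, if the arm or the gripper's body presses on something with over 40 N, if the wrist force passes 120 N, or if a joint passes its speed limit or range.

## Working session

There is one attempt and no reset: what is moved stays moved. The work goes in short steps, Python scripts to look and compute and a tool call to move; the robot and the scene stay as the last step left them, time stands still between calls to the robot, and variables do not carry over. Pictures are saved under pics/ and viewed, about 8 in all and at most 12, crops included, and the job is handed in when it is done.

Besides the shell and the picture viewer there is one more tool, called after "Request:" as name(argument=value, ...), one argument or row to a line, values as JSON. move_arm: Moves the arm, as the interface text tells. Its arguments: {"type":"object","properties":{"moves":{"type":"array","items":{"type":"array"}}},"required":["moves"]}

```bash
mkdir -p pics; cat > h.py <<'E'
import numpy as np, cv2
from plant import manip
from scipy.spatial.transform import Rotation as Ro
def ray(p,f):
    K=np.array(f["K"]);d=np.array([f["k1"],0,0,0,0.])
    # model: distorted = undist*(1+k1 r^2)
    u=cv2.undistortPoints(np.array([[p]],float),K,d)[0,0]
    R=np.array(f["R"]);t=np.array(f["t"])
    return -R.T@t, R.T@np.array([u[0],u[1],1])
def atz(p,f,z):
    c,d=ray(p,f);return c+d*(z-c[2])/d[2]
def tri(obs):
    A=np.zeros((3,3));b=np.zeros(3)
    for p,f in obs:
        c,d=ray(p,f);d=d/np.linalg.norm(d);M=np.eye(3)-np.outer(d,d);A+=M;b+=M@c
    X=np.linalg.solve(A,b);return X
def proj(X,f):
    return cv2.projectPoints(np.array([X],float),cv2.Rodrigues(np.array(f["R"],float))[0],np.array(f["t"],float),np.array(f["K"],float),np.array([f["k1"],0,0,0,0.]))[0][0,0]
E
python3 - <<'E'
from h import *
np.set_printoptions(precision=4,suppress=True)
s=manip.get_state();print(s["clock"],s["position"],s["tool_rot"],s["opening"])
F={n:manip.grab_frame(n) for n in("scene","side")}
for n,f in F.items():
    cv2.imwrite(f"pics/{n}.png",f["img"][:,:,::-1])
    print(n,"cam",-np.array(f["R"]).T@f["t"])
for k in ["bin","ledge_edge","hinge_mid","flap_edge","pack","dropper","jar","syrup_a","carton_long","carton_wide","tape"]:
    for n,f in F.items():
        print(k,n,[(np.round(q["point"]),round(q["confidence"],2)) for q in manip.mark_of(f,k)])
print(manip.get_state()["clock"])
E
```

```text
0.0 [ 0.6246 -0.      0.2415] [-2.2208 -2.2207  0.0017] 0.9989333023609303
scene cam [1.3703 0.4398 1.3417]
side cam [ 0.1497 -0.8079  1.009 ]
bin scene [(array([264., 208.]), 0.64)]
bin side [(array([248., 234.]), 0.82)]
ledge_edge scene [(array([251., 186.]), 0.83)]
ledge_edge side [(array([254., 207.]), 0.68)]
hinge_mid scene [(array([287., 178.]), 0.87)]
hinge_mid side [(array([230., 176.]), 0.81), (array([257., 207.]), 0.43)]
flap_edge scene [(array([252., 186.]), 0.94), (array([286., 177.]), 0.38)]
flap_edge side [(array([255., 212.]), 0.84), (array([257., 208.]), 0.46)]
pack scene [(array([183., 201.]), 0.79), (array([211., 254.]), 0.53), (array([243., 188.]), 0.5)]
pack side [(array([331., 283.]), 0.85), (array([275., 211.]), 0.59), (array([330., 222.]), 0.53)]
dropper scene [(array([288., 178.]), 0.27)]
dropper side [(array([235., 239.]), 0.66)]
jar scene [(array([229., 209.]), 0.47)]
jar side [(array([298., 197.]), 0.75)]
syrup_a scene [(array([164., 167.]), 0.69), (array([178., 155.]), 0.62)]
syrup_a side [(array([331., 338.]), 0.83), (array([300., 344.]), 0.59)]
carton_long scene [(array([188., 136.]), 0.86)]
carton_long side [(array([259., 376.]), 0.79)]
carton_wide scene [(array([153., 193.]), 0.69)]
carton_wide side [(array([360., 320.]), 0.87), (array([299., 343.]), 0.27)]
tape scene [(array([381., 244.]), 0.81)]
tape side [(array([186., 154.]), 0.63)]
1.2
```

View images.

```bash
python3 - <<'E'
import cv2,numpy as np
a=cv2.imread('pics/scene.png')[110:290,130:410];b=cv2.imread('pics/side.png')[120:384,140:400]
cv2.imwrite('pics/a2.png',cv2.resize(a,None,fx=2.85,fy=2.85,interpolation=cv2.INTER_CUBIC))
cv2.imwrite('pics/b2.png',cv2.resize(b,None,fx=2.2,fy=2.2,interpolation=cv2.INTER_CUBIC))
E
```

```text
(no output)
```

View pics/a2.png

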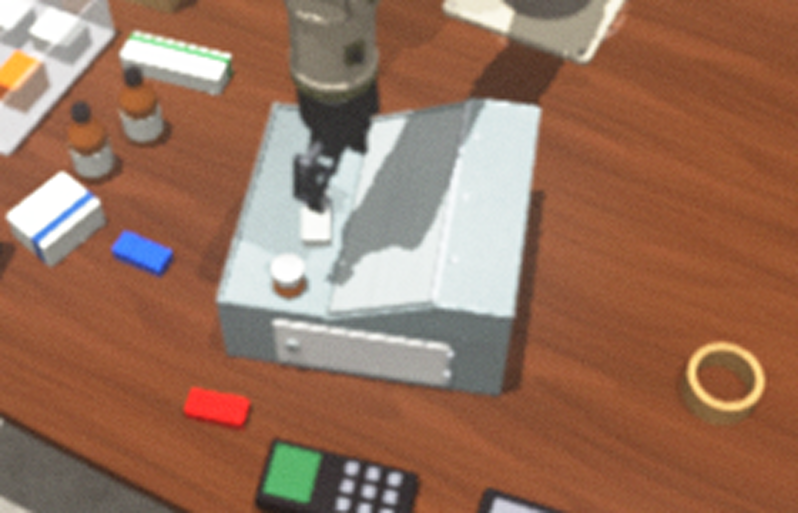

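View pics/b2.png

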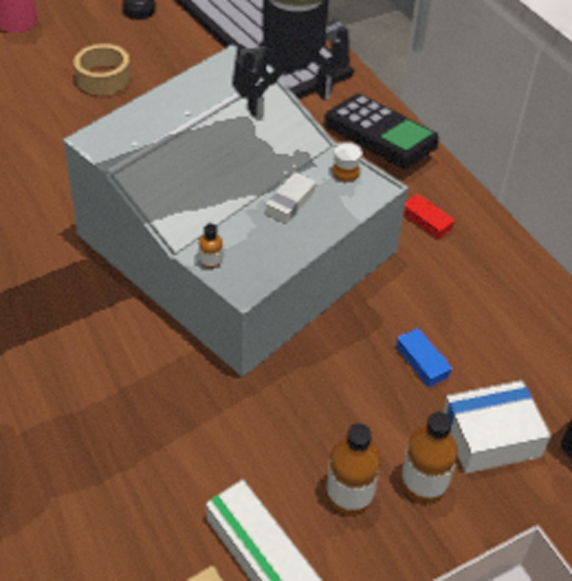

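The carton on the ledge is at scene ≈(241,189) and side ≈(272,209). The look-alikes are blue at scene (180,198)/side (333,282) and red at scene (206,253)/side (335,218). I choose the white one with the grey band on the ledge. Next I fit the bin pose from its corners and take a close view.

```bash
cat > fit.py <<'E'
from h import *
import pickle
from scipy.optimize import least_squares
np.set_printoptions(precision=4,suppress=True)
F={n:manip.grab_frame(n) for n in("scene","side")}
s=manip.get_state();w=manip.grab_frame("wrist")
T=np.eye(4);T[:3,:3]=Ro.from_rotvec(s["tool_rot"]).as_matrix();T[:3,3]=s["position"]
M=np.linalg.inv(T@np.array(w["mount"]));w["R"]=M[:3,:3];w["t"]=M[:3,3];F["wrist"]=w
pickle.dump(F,open("F.pkl","wb"))
o=lambda x,y:(130+x/2.85,110+y/2.85)
q=lambda x,y:(140+x/2.2,120+y/2.2)
P=[("scene",(165,150,180),o(541,107)),("scene",(165,-150,180),o(513,316)),("scene",(80,-150,180),o(437,304)),("scene",(-165,-150,125),o(220,300)),("scene",(-165,-150,0),o(232,353)),("scene",(165,-150,0),o(500,391)),("scene",(-165,150,125),o(273,103)),
("side",(-165,150,0),q(243,375)),("side",(-165,150,125),q(240,313)),("side",(-165,-150,125),q(406,190)),("side",(165,150,180),q(67,142)),("side",(165,-150,180),q(236,46)),
("scene",(-40,0,120),(251,186)),("side",(-40,0,120),(254.5,208)),("scene",(80,0,176),(287,178)),("side",(80,0,176),(230,176))]
def W(p,v):
    c,sn=np.cos(v[2]),np.sin(v[2]);p=np.array(p)/1000;return np.array([v[0]+c*p[0]-sn*p[1],v[1]+sn*p[0]+c*p[1],p[2]])
def res(v): return np.concatenate([proj(W(p,v),F[n])-u for n,p,u in P])
b=[least_squares(res,[.62,0,a],loss="soft_l1") for a in(-2,0,1.5,3)]
r=min(b,key=lambda r:r.cost);print(r.x,r.cost);print(res(r.x).reshape(-1,2).round(1))
np.save("bin.npy",r.x)
print("ledge_edge",W((-40,0,120),r.x))
for z in F:
    print(z,[(np.round(k["point"]),round(k["confidence"],2)) for k in manip.mark_of(F[z],"pack")])
cv2.imwrite("pics/w.png",w["img"][:,:,::-1]);print(w["mount"],s["joints"],manip.get_state()["clock"])
a=F["side"]["img"][185:265,215:325,::-1];cv2.imwrite("pics/sc.png",cv2.resize(a,None,fx=7,fy=7,interpolation=cv2.INTER_CUBIC))
E
python3 fit.py
```

```text
[ 0.5657  0.0248 -4.3988] 19.315395416474054
[[-0.7 -0.6]
 [-0.2 -0.4]
 [-1.3 -0.1]
 [-1.5 -0.3]
 [-1.9  0.9]
 [-0.3  1.8]
 [-0.1 -0.6]
 [-0.8  0.8]
 [ 1.1 -0.4]
 [ 0.3 -2.1]
 [-2.4 -1.8]
 [-2.3 -1.3]
 [ 1.5 -1.9]
 [ 2.5  0.9]
 [ 1.6  0.7]
 [-1.9 -1.8]]
ledge_edge [ 0.578  -0.0132  0.12  ]
scene [(array([208., 254.]), 0.8), (array([183., 200.]), 0.69), (array([239., 187.]), 0.65), (array([263., 208.]), 0.63)]
side [(array([331., 283.]), 0.82), (array([277., 211.]), 0.79), (array([333., 222.]), 0.58), (array([245., 232.]), 0.36)]
wrist [(array([235., 231.]), 0.84), (array([290., 321.]), 0.71), (array([394., 208.]), 0.68)]
[[ 0.0002 -0.9608 -0.2772  0.0692]
 [ 1.      0.0002  0.      0.0006]
 [ 0.     -0.2772  0.9608 -0.131 ]
 [ 0.      0.      0.      1.    ]] [-0.0226  0.3322 -0.0647  1.4601  0.0216  1.3499 -0.0885] 1.5
```

View pics/w.png

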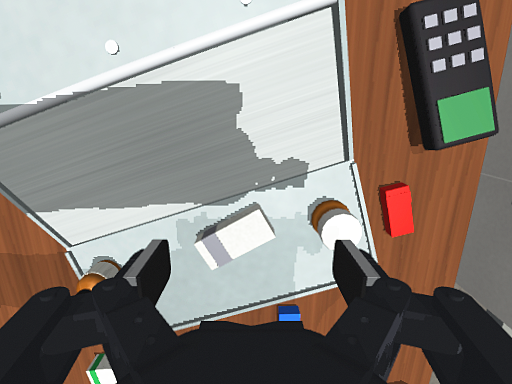

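View pics/sc.png

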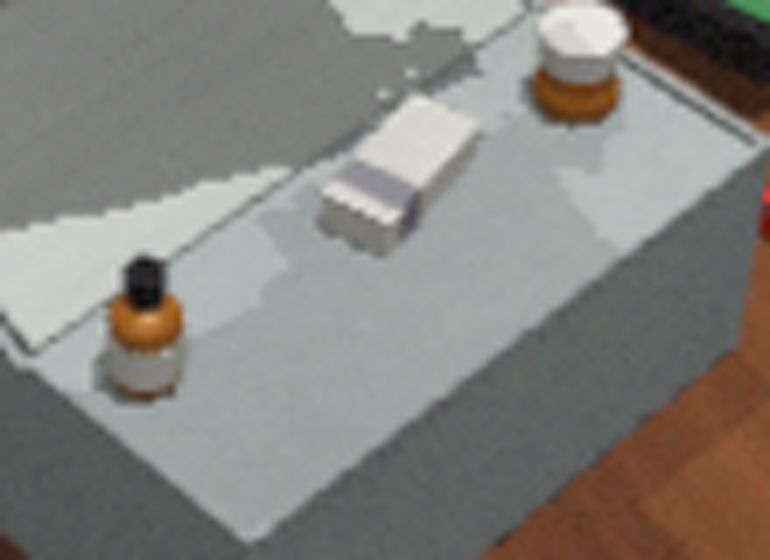

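```bash
cat > ov.py <<'E'
from h import *
import pickle
np.set_printoptions(precision=4,suppress=True)
F=pickle.load(open("F.pkl","rb"));w=F["wrist"];v=np.load("bin.npy")
def W(p):
    c,sn=np.cos(v[2]),np.sin(v[2]);p=np.array(p)/1000;return np.array([v[0]+c*p[0]-sn*p[1],v[1]+sn*p[0]+c*p[1],p[2]])
def B(X):
    c,sn=np.cos(v[2]),np.sin(v[2]);d=np.array(X)-[v[0],v[1],0];return 1000*np.array([c*d[0]+sn*d[1],-sn*d[0]+c*d[1],d[2]])
E
python3 - <<'E'
from ov import *
print("pack wrist",B(atz((235,231),w,.12)),"side",B(atz((276,211),F["side"],.12)),"scene",B(atz((240,187.5),F["scene"],.12)))
for n,p,z in [("edgeL",(77,246),.12),("edgeR",(350,162),.12),("rimR",(368,282),.125),("rimL",(66,253),.125),("jarlid",(341,230),.16)]: print(n,B(atz(p,w,z)))
# finger tip geometry in tool frame
m=np.array(w["mount"])
for p,y in [((168,240),-.0425),((340,240),.0425),((170,270),-.0425),((338,270),.0425)]:
    u=cv2.undistortPoints(np.array([[p]],float),np.array(w["K"]),np.array([w["k1"],0,0,0,0.]))[0,0]
    d=m[:3,:3]@[u[0],u[1],1];c=m[:3,3];print(p,(c+d*(y-c[1])/d[1])*1000)
im=w["img"][:,:,::-1].copy();im=cv2.resize(im[140:345,40:400],None,fx=2.2,fy=2.2,interpolation=cv2.INTER_CUBIC)
pp=lambda p:tuple(int(k) for k in (proj(W(p),w)-[40,140])*2.2)
for a,b in [((-40,-141,120),(-40,141,120)),((-165,-150,125),(-165,150,125)),((-165,-150,125),(-40,-150,125))]: cv2.line(im,pp(a),pp(b),(0,0,255),1)
cv2.imwrite("pics/ov.png",im)
E
```

```text
pack wrist [-76.995  -21.2567 120.    ] side [-83.1129 -32.8446 120.    ] scene [-78.6064 -20.9326 120.    ]
edgeL [-43.3269 138.2467 120.    ]
edgeR [ -44.4645 -144.9331  120.    ]
rimR [-172.1734 -134.9201  125.    ]
rimL [-45.5645 148.842  125.    ]
jarlid [ -87.6852 -113.7447  160.    ]
(168, 240) [  6.7816 -42.5     -0.3051]
(340, 240) [ 12.5229  42.5    -12.3001]
(170, 270) [-10.0303 -42.5     -1.6801]
(338, 270) [ -2.6229  42.5    -13.7608]
```

View pics/ov.png

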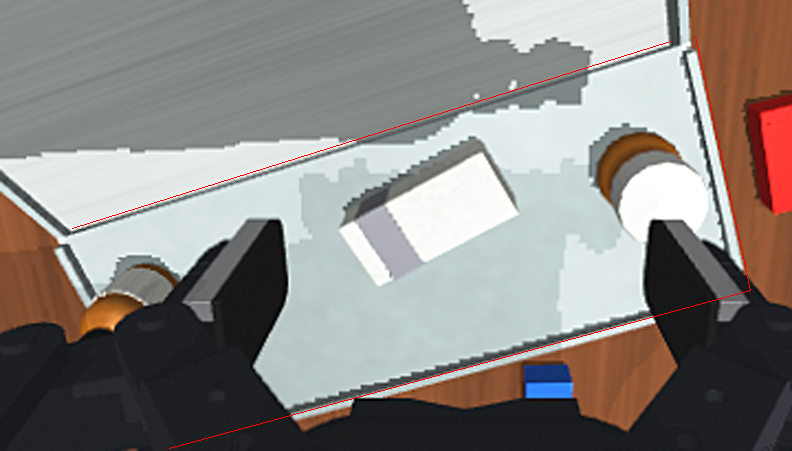

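```bash
python3 - <<'E'
from ov import *
c=np.array([(341,226),(483,152),(518,214),(380,287)])/2.2+[40,140]
Q=np.array([B(atz(p,w,.14)) for p in c]);print(Q,Q.mean(0));d=Q[0]-Q[1];d2=Q[3]-Q[2]
print(np.degrees(np.arctan2(d[1],d[0]))-90,np.degrees(np.arctan2(d2[1],d2[0]))-90, np.linalg.norm(d[:2]),np.linalg.norm((Q[1]-Q[2])[:2]))
print("yaw",np.degrees(v[2])%360)
s=manip.get_state();R=Ro.from_rotvec(s["tool_rot"]).as_matrix()
ctr=Q.mean(0)
# B front 10mm behind pack back: edge-e of back = ctr-? 
for xc in (-55,-60,-65,-70):
    t=W((xc,ctr[1],0));t[2]=.200;print(xc,t,"tool shift",R.T@(t-s["position"]))
E
```

```text
[[ -68.7945   13.9846  140.    ]
 [ -55.7514  -52.857   140.    ]
 [ -86.4488  -58.5607  140.    ]
 [-101.2323    8.4205  140.    ]] [-78.0568 -22.2532 140.    ]
11.041586990272577 12.446231745411012 68.10234572363173 31.222814639163794
yaw 107.96553375950336
-55 [ 0.6038 -0.0206  0.2   ] tool shift [-0.0207 -0.0212  0.0423]
-60 [ 0.6054 -0.0254  0.2   ] tool shift [-0.0254 -0.0196  0.0423]
-65 [ 0.6069 -0.0302  0.2   ] tool shift [-0.0302 -0.0181  0.0423]
-70 [ 0.6084 -0.0349  0.2   ] tool shift [-0.0349 -0.0166  0.0423]
```

Request:
move_arm(
  moves=[
    [0,[-0.03,-0.018,0],0.15],
    [0,[-0.03,-0.018,0],0.3],
    [0,[-0.03,-0.018,0],0.45],
    [0,[-0.03,-0.018,0],0.6],
    [0,[-0.03,-0.018,0],0.75],
    [0,[-0.03,-0.018,0],0.9],
    [0,[-0.03,-0.018,0.01],1.05],
    [0,[-0.03,-0.018,0.03],1.2],
    [0,[-0.03,-0.018,0.05],1.257],
    [0,[-0.03,-0.018,0.05],1.257],
  ],
)

```text
clock: 2.5
position: [0.6055, -0.0298, 0.1896]
tool_rot: [-3.103, -0.49, 0.007]
contact_force: [-0.6, -0.8, -0.2]
opening: 1.003
```

```bash
python3 - <<'E'
from ov import *
s=manip.get_state();print(B(s["position"]),np.degrees(Ro.from_rotvec(s["tool_rot"]).as_matrix()[:2,1]))
f=manip.grab_frame("side");g=manip.grab_frame("wrist")
a=cv2.resize(f["img"][165:275,205:345,::-1],None,fx=4.4,fy=4.4,interpolation=cv2.INTER_CUBIC)
# predicted tips: tool z offset -2 and +11 markers
R=Ro.from_rotvec(s["tool_rot"]).as_matrix()
for z,c in((-.002,(0,255,0)),(.011,(0,0,255))):
  for y in(-.057,-.0425,.0425,.057):
    for x in (-.011,.011):
      u=(proj(np.array(s["position"])+R@[x,y,z],f)-[205,165])*4.4;cv2.circle(a,(int(u[0]),int(u[1])),3,c,-1)
cv2.imwrite("pics/s2.png",a)
E
```

```text
[-64.2774 -21.0558 189.6488] [ 17.6586 -54.5067]
```

View pics/s2.png

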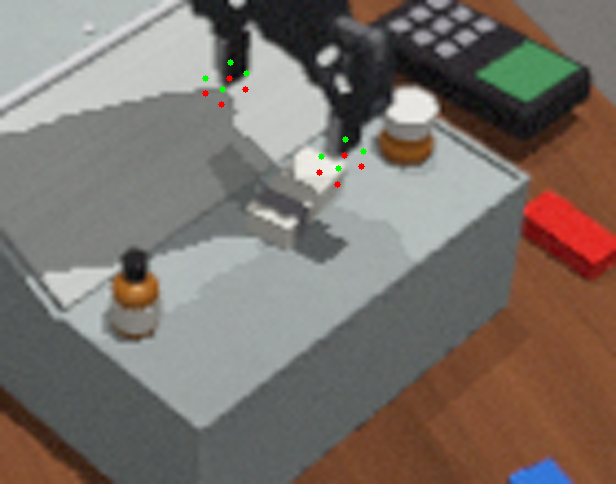

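Request:
move_arm(
  moves=[
    [0,[0,0,0.03],0],
    [0,[0,0,0.05],0],
    [0,[0,0,0.05],0],
  ],
)

```text
clock: 2.9
position: [0.6061, -0.0299, 0.141]
tool_rot: [-3.102, -0.493, 0.004]
contact_force: [-0.4, -0.1, -0.3]
opening: 0.999
```

Request:
move_arm(
  moves=[
    [0,[0,0,0.003],0],
    [0,[0,0,0.006],0],
    [0,[0,0,0.008],0],
    [0,[0,0,0.008],0],
  ],
)

```text
clock: 3.3
position: [0.6072, -0.03, 0.1348]
tool_rot: [3.103, 0.491, 0.001]
contact_force: [0.6, -0.6, -1.0]
opening: 1.004
```

Request:
move_arm(
  moves=[
    [0,[0,0,0.003],0],
    [0,[0,0,0.006],0],
    [0,[0,0,0.006],0],
  ],
)

```text
clock: 3.6
position: [0.6071, -0.0299, 0.1281]
tool_rot: [-3.103, -0.491, -0.0]
contact_force: [0.7, 0.1, 1.7]
opening: 0.998
```

```bash
python3 - <<'E'
from ov import *
s=manip.get_state();print(s["position"],s["contact_force"],B(s["position"]))
f=manip.grab_frame("side");g=manip.grab_frame("wrist")
a=cv2.resize(f["img"][165:275,225:325,::-1],None,fx=3.6,fy=3.6,interpolation=cv2.INTER_CUBIC)
b=cv2.resize(g["img"][:,:,::-1],(530,396))[:396]
a=a[:396,:270] if 0 else cv2.resize(a,(270,297));a=cv2.copyMakeBorder(a,0,99,0,0,cv2.BORDER_CONSTANT)
cv2.imwrite("pics/s3.png",np.hstack([a,b]))
E
```

```text
[ 0.6071 -0.0299  0.1281] [0.6551 0.1315 1.714 ] [-64.8012 -22.5617 128.1405]
```

View pics/s3.png

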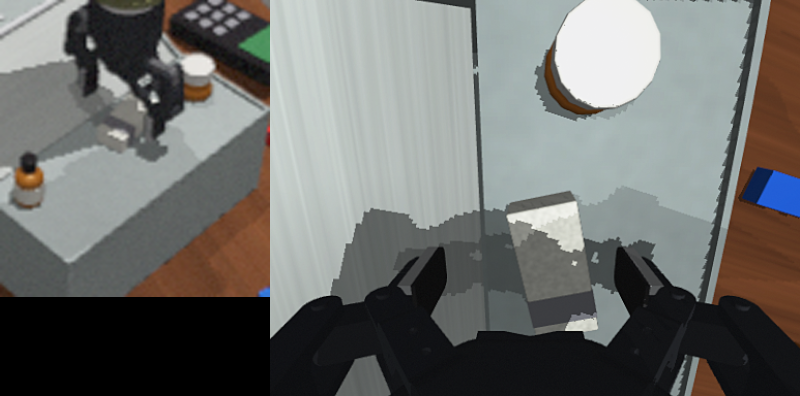

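Request:
move_arm(
  moves=[
    [0,[0,0,0.002],0],
    [0,[0,-0.004,0.003],0],
    [0,[0,-0.008,0.003],0],
    [0,[0,-0.011,0.003],0],
    [0,[0,-0.014,0.003],0],
    [0,[0,-0.017,0.003],0],
    [0,[0,-0.02,0.003],0],
    [0,[0,-0.02,0.003],0],
  ],
)

```text
clock: 4.5
position: [0.6007, -0.0105, 0.1254]
tool_rot: [-3.103, -0.492, -0.0]
contact_force: [-0.6, -1.9, 2.2]
opening: 1.003
```

```bash
python3 - <<'E'
from ov import *
s=manip.get_state();print(s["position"],s["contact_force"],B(s["position"]))
f=manip.grab_frame("side");g=manip.grab_frame("wrist")
print(manip.mark_of(f,"flap_edge"),[np.round(B(atz(p["point"],f,.12))) for p in manip.mark_of(f,"pack")])
a=cv2.resize(f["img"][165:275,225:325,::-1],(270,297),interpolation=cv2.INTER_CUBIC)
b=cv2.resize(g["img"][:,:,::-1],(530,396))[:396]
a=cv2.copyMakeBorder(a,0,99,0,0,cv2.BORDER_CONSTANT)
cv2.imwrite("pics/s4.png",np.hstack([a,b]))
E
```

```text
[ 0.6007 -0.0105  0.1254] [-0.5747 -1.8603  2.1823] [-44.3551 -22.4683 125.3839]
[{'point': [254.5, 213.1], 'confidence': 0.75}, {'point': [258.9, 376.5], 'confidence': 0.26}] [array([-346.,   57.,  120.]), array([-217., -124.,  120.]), array([-77., -22., 120.])]
```

View pics/s4.png

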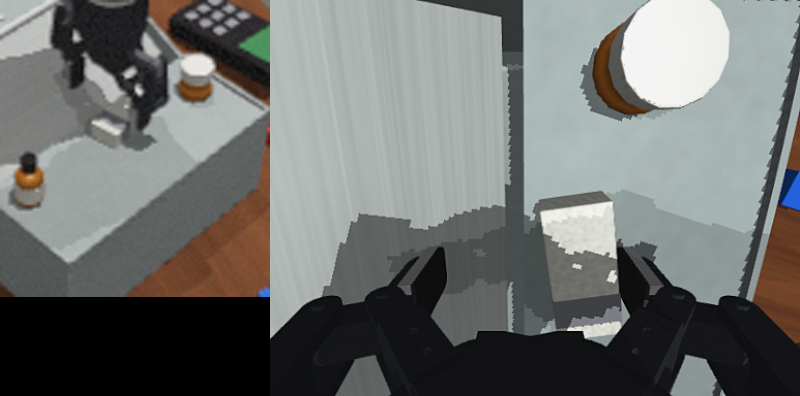

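Request:
move_arm(
  moves=[
    [0,[0,-0.004,0],0],
    [0,[0,-0.008,0],0],
    [0,[0,-0.012,0],0],
    [0,[0,-0.015,0],0],
    [0,[0,-0.018,0],0],
    [0,[0,-0.02,0],0],
    [0,[0,-0.02,0],0],
  ],
)

```text
clock: 5.4
position: [0.5946, 0.0083, 0.1253]
tool_rot: [-3.103, -0.491, -0.0]
contact_force: [1.7, -4.4, 1.2]
opening: 1.005
```

```bash
python3 - <<'E'
from ov import *
s=manip.get_state();print(s["position"],s["contact_force"],B(s["position"]))
f=manip.grab_frame("side");g=manip.grab_frame("wrist")
a=cv2.resize(f["img"][165:275,225:325,::-1],(270,297),interpolation=cv2.INTER_CUBIC)
b=cv2.resize(g["img"][:,:,::-1],(530,396))[:396]
a=cv2.copyMakeBorder(a,0,99,0,0,cv2.BORDER_CONSTANT)
cv2.imwrite("pics/s5.png",np.hstack([a,b]))
E
```

```text
[0.5946 0.0083 0.1253] [ 1.7085 -4.3553  1.2044] [-24.58   -22.4098 125.3371]
```

View pics/s5.png

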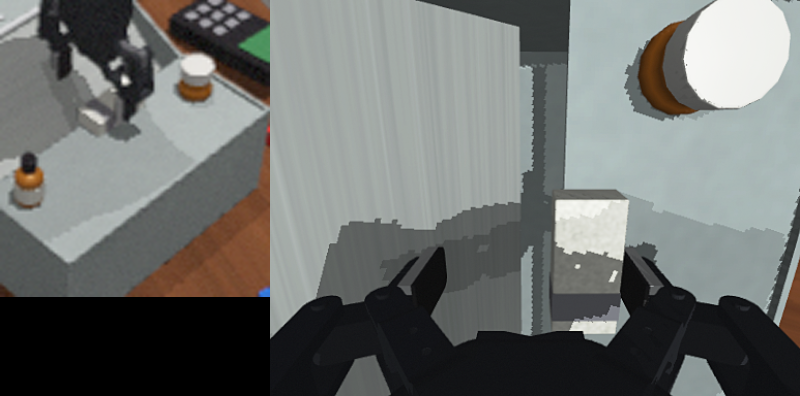

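Request:
move_arm(
  moves=[
    [0,[0,-0.004,0],0],
    [0,[0,-0.008,0],0],
    [0,[0,-0.012,0],0],
    [0,[0,-0.016,0],0],
    [0,[0,-0.02,0],0],
    [0,[0,-0.023,0],0],
    [0,[0,-0.026,0],0],
    [0,[0,-0.026,0],0],
    [0,[0,-0.026,0],0],
  ],
)

```text
clock: 6.4
position: [0.5868, 0.0312, 0.1252]
tool_rot: [3.102, 0.488, -0.0]
contact_force: [3.2, -8.4, 1.0]
opening: 1.0
```

```bash
python3 - <<'E'
from ov import *
s=manip.get_state();print(s["position"],s["contact_force"],B(s["position"]))
f=manip.grab_frame("side");g=manip.grab_frame("wrist")
a=cv2.resize(f["img"][165:275,225:325,::-1],(270,297),interpolation=cv2.INTER_CUBIC)
b=cv2.resize(g["img"][:,:,::-1],(530,396))[:396]
a=cv2.copyMakeBorder(a,0,99,0,0,cv2.BORDER_CONSTANT)
cv2.imwrite("pics/s6.png",np.hstack([a,b]))
E
```

```text
[0.5868 0.0312 0.1252] [ 3.1687 -8.3997  1.0472] [ -0.4399 -22.0312 125.2039]
```

View pics/s6.png

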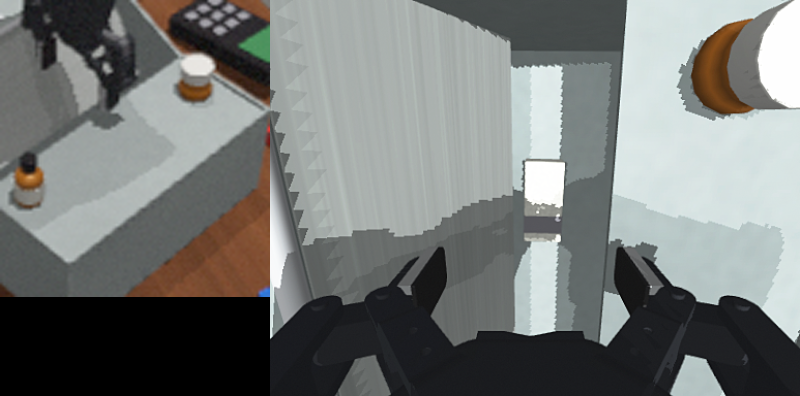

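The carton lies on the bin floor while the finger still holds the flap open, with 8.4 N along the push. Next I retreat.

Request:
move_arm(
  moves=[
    [0,[0,0.01,0],0],
    [0,[0,0.02,0],0],
    [0,[0,0.03,0],0],
    [0,[0,0.04,-0.005],0],
    [0,[0,0.05,-0.02],0],
    [0,[0,0.05,-0.04],0],
    [0,[0,0.05,-0.07],0],
    [0,[0,0.05,-0.1],0],
    [0,[0,0.05,-0.12],0],
    [0,[0,0.05,-0.12],0],
  ],
)

```text
clock: 7.5
position: [0.6032, -0.0147, 0.2485]
tool_rot: [-3.103, -0.491, -0.007]
contact_force: [1.3, -0.1, -0.5]
opening: 1.0
```

```bash
python3 - <<'E'
from ov import *
s=manip.get_state();print(s["position"],s["contact_force"])
f=manip.grab_frame("side");g=manip.grab_frame("wrist")
a=cv2.resize(f["img"][150:275,205:335,::-1],(290,279),interpolation=cv2.INTER_CUBIC)
b=cv2.resize(g["img"][:,:,::-1],(500,375))
a=cv2.copyMakeBorder(a,0,96,0,0,cv2.BORDER_CONSTANT)
cv2.imwrite("pics/s7.png",np.hstack([a,b]))
E
```

```text
[ 0.6032 -0.0147  0.2485] [ 1.2908 -0.0823 -0.4575]
```

View pics/s7.png

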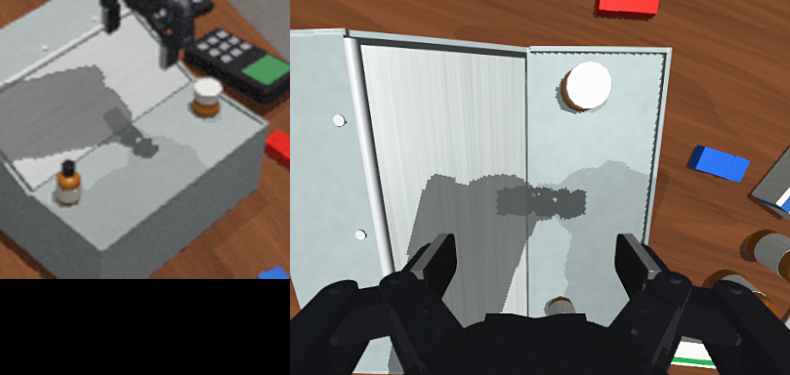

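The flap is shut, the ledge is clear of the carton, and the jar and bottle stand where they did. The gripper is clear above the bin.

```bash
python3 -c "
from plant import manip
print(manip.sign_off())"
```

```text
the job is handed in; nothing more can be done
None
```

The carton is in the bin and the flap is closed again. I handed the job in at about 7.6 s of the 29 s allowed, and the sign-off gave no verdict.

- **What I did:** I turned the open gripper so its jaws lay along the push direction. The leading finger pressed the flap open, and the trailing finger slid the white, grey-banded carton over the ledge's edge.
- **Carton:** While the finger still held the flap open, the wrist picture showed the carton lying flat on the bin floor. The force along the push was then about 9 N, more than the roughly 5 N given for 80 mm. I had pushed the finger about 100 mm past the edge.
- **After backing off:** The last side and wrist pictures showed the flap shut, no carton on the ledge, and the jar and dropper bottle apparently unmoved. The gripper was free above the bin, with only sensor-noise force.
- **Not measured directly:** I judged the flap angle and the finger-to-carton force only from pictures and the wrist force. The ledge edge in the wrist picture was about 3 mm off the fitted bin pose; I corrected for that. The networks also reported the blue and red look-alikes as the carton; I left both alone.

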